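Fetch the piston from the crowded parts tray for weighing

TASK

The piston on the shallow parts tray is hemmed in by an oil filter, a square-cornered tin and a deep socket: first stand all three of these upright on the black rubber mat, then stand the piston crown up in the middle of the bench scale's pan, and only then put the filter, tin and socket each back upright on the exact spot on the tray where it stood at the start. Set everything down rather than dropping it, and do not disturb the small pin and spacer ring that lie on the tray.

Things in the scene. Friction and masses are not known exactly. Their poses are not given: they have to be found in the camera images.
- piston_mid (a point): Engine piston, plain aluminium upright cylinder, 58 mm diameter, 46 mm tall, crown (flat face with three round marks) up, dark ring grooves round the upper half, about 0.22 kg. Point: on its axis, half-way up (23 mm above its underside); z up. It stands at the middle of the tray's far half, with the filter, the tin and the socket around it: one before it (towards the robot) and one on each side, gaps about 15 to 30 mm, too narrow for a gripper.
- filter_mid (a point): Spin-on oil filter, grey upright canister, 62 mm diameter up to 64 mm height, then tapering to a flat 52 mm end at 74 mm with a small steel nut on top (80 mm in all), about 0.28 kg. Point: on its axis, 40 mm above its underside; z up.
- tin_mid (a point): Rectangular steel tin standing upright, 46 mm along its x by 58 mm along its y, 70 mm tall plus a black round screw cap (26 mm wide, 14 mm high, 10 mm off centre towards +y), about 0.2 kg. Point: centre of its plan, 42 mm above its underside; z up. Its sides are within 0.2 rad of the tray's sides, its x along the tray's x.
- socket_mid (a point): Deep socket, plain steel upright cylinder, 40 mm diameter, 76 mm tall, square black drive hole in the top, about 0.3 kg. Point: on its axis, half-way up (38 mm above its underside); z up.
- tray: Fixed shallow blue-painted steel parts tray, 190 mm along its x by 250 mm along its y, floor 3 mm above the bench, lip 12 mm high all round. Origin: centre of its underside; x points away from the robot (along the base's x), turned by up to 0.3 rad. On it, in its own frame to about 5 mm: the piston at (30, 0) mm, and the filter, tin and socket, in any order, at (-50, 0), (20, 76) and (20, -76) mm.
- mat: Fixed flat black rubber mat, 280 mm along its x (which points about away from the robot) by 120 mm along its y, 3 mm thick: the side area. Room for the three things in a row along x, 80 mm apart. Origin: centre of its underside.
- scale_pan (a point): Bench scale, fixed grey box 200 by 140 mm with a round aluminium pan, 124 mm diameter, that does not sink. Point: centre of the pan's top face, 44 mm above the bench; z up.
- pin_mid (a point): Bystander: small steel wrist pin lying on the tray, 34 mm long along its x, 14 mm high, in the tray's near +y corner. Point: its centre, 7 mm above the tray's floor.
- spacer_mid (a point): Bystander: brass spacer ring lying flat on the tray, 36 mm diameter, 8 mm high, in the tray's near -y corner. Point: its centre, 4 mm above the tray's floor.
Things that resemble listed ones, but are neither listed nor needed, are in the scene too. What is shaped like the part that bears socket_mid but orange is not meant. Leave any orange look-alike of the part that bears filter_mid alone.

How it is judged:
On the way, in this order (a step that is already met when the one before it is completed fails the run):
1. filter, tin and socket all stand upright on the mat, released, with the piston still in its place on the tray (x of filter_mid in the frame of mat between -0.14 and 0.14 m and y of filter_mid in the frame of mat between -0.06 and 0.06 m and z of filter_mid in the frame of mat below 0.05 m and angle between each of filter_mid, tin_mid, socket_mid's own z axis and vertical below 0.15 rad and x of tin_mid in the frame of mat between -0.14 and 0.14 m and y of tin_mid in the frame of mat between -0.06 and 0.06 m and z of tin_mid in the frame of mat below 0.052 m and x of socket_mid in the frame of mat between -0.14 and 0.14 m and y of socket_mid in the frame of mat between -0.06 and 0.06 m and z of socket_mid in the frame of mat below 0.048 m and contact force between the fingers and filter below 0.05 N and linear speed of each of filter, tin, socket below 0.03 m/s and contact force between the fingers and tin below 0.05 N and contact force between the fingers and socket below 0.05 N and distance of piston_mid from where it was at the start of the episode below 0.03 m), for 0.2 s.
2. the piston stands released in the middle of the scale's pan while the other three are still on the mat (x of filter_mid in the frame of mat between -0.14 and 0.14 m and y of filter_mid in the frame of mat between -0.06 and 0.06 m and z of filter_mid in the frame of mat below 0.05 m and angle between each of filter_mid, tin_mid, socket_mid, piston_mid's own z axis and vertical below 0.15 rad and x of tin_mid in the frame of mat between -0.14 and 0.14 m and y of tin_mid in the frame of mat between -0.06 and 0.06 m and z of tin_mid in the frame of mat below 0.052 m and x of socket_mid in the frame of mat between -0.14 and 0.14 m and y of socket_mid in the frame of mat between -0.06 and 0.06 m and z of socket_mid in the frame of mat below 0.048 m and horizontal distance between piston_mid and scale_pan below 0.015 m and z of piston_mid in the frame of scale_pan below 0.03 m and contact force between the fingers and piston below 0.05 N and linear speed of piston below 0.03 m/s), for 0.2 s.
At the end, for the whole second after the job is handed in: The piston stands upright (within 0.15 rad) on the scale's pan, its centre within 15 mm of the pan's centre; the filter, the tin and the socket each stand upright (within 0.15 rad) within 15 mm of where it stood at the start; all released and at rest (horizontal distance between piston_mid and scale_pan below 0.015 m and z of piston_mid in the frame of scale_pan below 0.03 m and angle between each of piston_mid, filter_mid, tin_mid, socket_mid's own z axis and vertical below 0.15 rad and contact force between the fingers and piston below 0.05 N and linear speed of each of piston, filter, tin, socket below 0.03 m/s and distance of each of filter_mid, tin_mid, socket_mid from where it was at the start of the episode below 0.015 m and contact force between the fingers and filter below 0.05 N and contact force between the fingers and tin below 0.05 N and contact force between the fingers and socket below 0.05 N); the robot touches nothing.
It fails at once if the pin or the spacer ring on the tray is shifted by more than 25 mm (distance of any of pin_mid, spacer_mid from where it was at the start of the episode above 0.025 m).
It fails at once if the piston, filter, tin or socket is dropped (falls freely faster than 0.7 m/s, about 25 mm) ((contact force between the fingers and filter below 0.01 N and linear speed of filter above 0.7 m/s) or (contact force between the fingers and tin below 0.01 N and linear speed of tin above 0.7 m/s) or (contact force between the fingers and socket below 0.01 N and linear speed of socket above 0.7 m/s) or (contact force between the fingers and piston below 0.01 N and linear speed of piston above 0.7 m/s)).
It fails at once if the piston, filter, tin or socket is tipped by more than 0.8 rad (angle between any of filter_mid, tin_mid, socket_mid, piston_mid's own z axis and vertical above 0.8 rad).
It also fails if it takes over 147 s, if anything falls off the work surface, if the arm or the gripper's body presses on something with over 40 N, if the wrist force passes 120 N, or if a joint passes its speed limit or range.

ROBOT

A 6-joint arm with a two-finger parallel gripper is mounted at the origin on the work surface. World frame = base frame: x ahead of the robot, y to its left, z up, the work surface at z = 0. Lengths are in m, angles in rad, forces in N, time in s.
With the tool pointing down it reaches from about 0.275 to 0.825 m from the base axis. Payload 4.9 kg.
Tool frame: the origin (TCP) lies midway between the tips of the shut fingers; the grasp point (between the pads) lies 19 mm behind it (grip_point_offset is the distance from the TCP to the grasp point, in m); z points along the fingers, y is the line along which they close (so a half turn about z gives the same grasp; the last joint's range is limited). The gripper opens to 85 mm and grips with 20 to 120 N. Pads are 22 mm wide; open, the fingers measure 114 mm over their backs; the gripper's body (76 mm by 85 mm) begins 54 mm behind the grasp point. The pads swing forward as they close: fully open they stand 13 mm farther back than shut.
Start: joints at [-1.457, 0.326, -0.193, 1.052, 0, 1.437], TCP at [0.135, -0.533, 0.231] pointing down, gripper open.
Joint ranges: [-2.65, 2.65], [-0.97, 1.79], [-1.3, 1.35], [-1.93, 2.1], [-1.47, 1.37], [-3.14, 3.14]. Speed limits (rad/s): [2.57, 2.57, 3.14, 3.14, 3.14, 3.14].

INTERFACE

Orientations are given as a rotation vector (axis times angle).
In Python, from cell import * gives the robot as it stands. Calls block until the motion is done:
- movep(position, orientation): joint-space move of the TCP to a pose.
- move_l(position, velocity=0.15, rot=None, until_force=None): straight line of the TCP; rot=None keeps the orientation; velocity is the mean speed in m/s. With until_force (N) it stops when the force on the tool has changed by that much, and returns True; else False.
- set_joints(angles): joint-space move.
- let_go() and grab(newtons=None): open the fingers fully, or close them until they stop; newtons is the grip in N (None keeps the last).
- sleep(seconds).
- ik(position, orientation): joint angles nearest the present ones, or None.
- get_state(): the state.
- grab_frame(name): name is "scene" or "side" or "wrist"; returns a dict with "img" (480x640x3 uint8, red, green, blue), "fx", "fy", "cx", "cy" (pixels), "cam_to_world" (4x4, takes a point from camera to world coordinates); the wrist camera has in their place "T_tool_cam" (4x4, takes a point from camera to tool coordinates, whose origin is the TCP and whose axes are the flange's). Camera axes: x right, y down, z forward; pixel columns grow to the right and rows downward; lengths in m; the calibration is good to about 2 mm. A picture is of the moment at which its call begins: read the wrist's pose just before it. There is no depth.
A pose or a line that the arm cannot do raises MotionError and nothing moves.
- sign_off(): hands the job in; it is judged then, once.
Trained networks look in the newest picture that a camera, given by its name, has taken for a name from the list of things; names that differ only in an ending like _2 or _b are one class to them, and where a whole thing is asked for, a point or a joint stands for the part that bears it (a point fixed in the world has none). Each returns a list of dicts, best first, with "score" (0 to 1); they miss things now and then, are a little off and sometimes report something else, mostly with a low value. They report only what shows in the picture. A call takes as long as a camera call. They do not tell look-alikes from the thing itself.
- spot_in(camera, name): "centre" ([column, row] in pixels, amid what is visible of it).
- silhouettes(camera, name): "mask" (480x640 bool, what is visible of it) and "centre" ([column, row] in pixels, amid what is visible of it).
- tip_of(camera, name): "centre" ([column, row] in pixels: a listed point, or the origin of a listed thing).
The state is a dict: "clock": time; "q": joint angles; "joint_velocities": joint speeds; "tau": joint torques, N m; "position": TCP position; "eef_rot": TCP orientation; "contact_force": force on the tool from outside, world axes, zero at the start; "wrist_torque": the same for the moment, N m; "finger_gap": opening from 0.0 (shut) to 1.0 (fully open); "grasp_force": force on a finger pad.
Only numpy, scipy, OpenCV 4.12 (cv2) and the standard library are available. Lean on these libraries where they do the work, as an engineer would, in place of code of your own. Each camera call takes 0.05 s, during which the arm holds its last target. There are 200 camera calls.

## Working session

There is one attempt and no reset: what is moved stays moved. The work goes in short steps, each a Python script; the robot and the scene stay as the last script left them, time stands still between calls to the robot, and variables do not carry over. Pictures are saved under pics/ and viewed, at most 14 in all, crops included, and the job is handed in when it is done.

```bash
ls; mkdir -p pics; cat > h.py <<'E'
from cell import *
import numpy as np, cv2
from scipy.spatial.transform import Rotation as R
def save(n,img): cv2.imwrite(f'pics/{n}.png',cv2.cvtColor(img,cv2.COLOR_RGB2BGR))
def pose():
    s=get_state(); T=np.eye(4); T[:3,:3]=R.from_rotvec(s['eef_rot']).as_matrix(); T[:3,3]=s['position']; return T
def frame(cam):
    P=pose(); f=grab_frame(cam)
    f['T']=np.array(f['cam_to_world']) if 'cam_to_world' in f else P@np.array(f['T_tool_cam'])
    return f
def ray(f,px,z):
    d=f['T'][:3,:3]@np.array([(px[0]-f['cx'])/f['fx'],(px[1]-f['cy'])/f['fy'],1.]); o=f['T'][:3,3]
    return o+d*(z-o[2])/d[2]
def proj(f,p):
    c=np.linalg.inv(f['T'])@np.append(p,1); return np.array([f['fx']*c[0]/c[2]+f['cx'],f['fy']*c[1]/c[2]+f['cy']])
E
python3 - <<'E'
from h import *
Z=dict(piston_mid=.026,filter_mid=.043,tin_mid=.045,socket_mid=.041,tray=0,mat=0,scale_pan=.044,pin_mid=.01,spacer_mid=.007)
np.set_printoptions(precision=3,suppress=True)
for c in('scene','side'):
    f=frame(c); save(c,f['img']); print(c,f['T'][:3,3],f['fx'])
    for n,z in Z.items():
        for d in tip_of(c,n): print(n,round(d['score'],2),np.round(d['centre']),ray(f,d['centre'],z))
print(get_state()); save('wrist0',frame('wrist')['img'])
E
```

```text
pics
scene [ 0.958 -0.738  1.091] 540.7147030217471
piston_mid 0.72 [385. 202.] [0.553 0.27  0.026]
filter_mid 0.82 [440. 162.] [0.617 0.493 0.043]
filter_mid 0.68 [396. 182.] [0.546 0.344 0.043]
tin_mid 0.61 [365. 206.] [0.521 0.211 0.045]
socket_mid 0.82 [325. 164.] [0.336 0.301 0.041]
socket_mid 0.8 [364. 183.] [0.474 0.292 0.041]
socket_mid 0.34 [398. 182.] [0.552 0.351 0.041]
tray 0.96 [375. 202.] [0.516 0.281 0.   ]
tray 0.43 [265. 354.] [ 0.539 -0.281  0.   ]
mat 0.91 [268. 353.] [ 0.545 -0.277  0.   ]
mat 0.19 [382. 166.] [0.463 0.427 0.   ]
scale_pan 0.69 [345. 265.] [0.578 0.003 0.044]
pin_mid 0.49 [380. 171.] [0.473 0.393 0.01 ]
spacer_mid 0.7 [267. 354.] [ 0.545 -0.283  0.007]
spacer_mid 0.45 [333. 205.] [0.426 0.198 0.007]
side [0.283 1.141 0.879] 604.2471125711535
piston_mid 0.76 [262. 313.] [0.55  0.271 0.026]
filter_mid 0.57 [198. 393.] [0.606 0.502 0.043]
filter_mid 0.56 [253. 335.] [0.548 0.351 0.043]
tin_mid 0.56 [282. 285.] [0.523 0.199 0.045]
socket_mid 0.84 [298. 319.] [0.47  0.291 0.041]
socket_mid 0.78 [363. 322.] [0.342 0.28  0.041]
tray 0.79 [276. 329.] [0.518 0.287 0.   ]
mat 0.59 [313. 188.] [ 0.536 -0.263  0.   ]
scale_pan 0.77 [277. 226.] [ 0.579 -0.009  0.044]
pin_mid 0.5 [286. 367.] [0.475 0.391 0.01 ]
spacer_mid 0.49 [332. 300.] [0.418 0.189 0.007]
{'clock': 1.0, 'q': array([-1.457,  0.326, -0.193,  1.052,  0.   ,  1.437]), 'joint_velocities': array([ 0.   , -0.001, -0.   ,  0.   ,  0.   ,  0.001]), 'tau': array([  0.001, -44.333,  26.276,   0.001,  -0.   ,   0.   ]), 'position': array([ 0.135, -0.533,  0.231]), 'eef_rot': array([3.117, 0.388, 0.   ]), 'contact_force': array([ 0.442, -0.238, -0.304]), 'wrist_torque': array([-0.042,  0.039, -0.023]), 'grasp_force': 0.0, 'finger_gap': 1.0018347956511502}
```

```bash
python3 - <<'E'
import cv2,numpy as np
a=cv2.imread('pics/scene.png')[110:420,190:500]; b=cv2.imread('pics/side.png')[150:460,150:460]
cv2.imwrite('pics/both.png',cv2.resize(np.hstack([a,b]),(800,400),interpolation=cv2.INTER_CUBIC))
E
```

```text
(no output)
```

View pics/both.png

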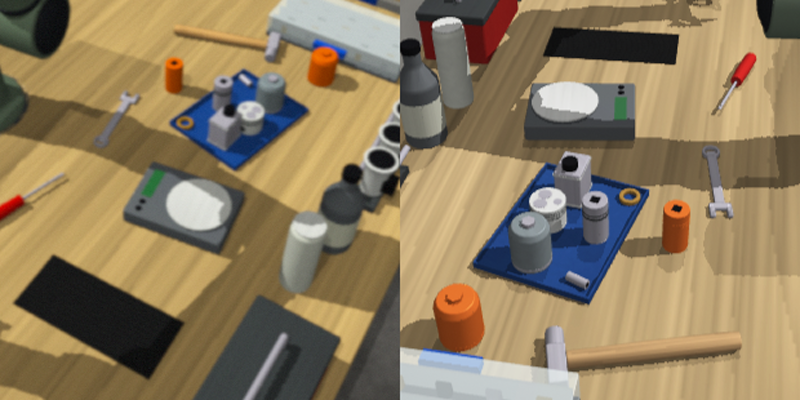

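Orange socket (side px ~363,322 / scene 325,164) and orange filter (side 198,393) are the look-alikes, beside the tray. The grey ones on the tray are meant: filter side 253,335, socket 298,319, with the tin at 282,285. Next, closer views by wrist camera.

```bash
cat >> h.py <<'E'
np.set_printoptions(precision=4,suppress=True)
Z=dict(piston_mid=.026,filter_mid=.043,tin_mid=.045,socket_mid=.041,tray=0,mat=0,scale_pan=.044,pin_mid=.01,spacer_mid=.007)
def down(yaw):  # tool y axis (closing line) at angle yaw from world y
    return (R.from_euler('z',yaw)*R.from_rotvec([np.pi,0,0])).as_rotvec()
def look(c,names,tag=None):
    f=frame(c)
    if tag: save(tag,f['img'])
    for n in names:
        for d in tip_of(c,n)[:3]: print(n,round(d['score'],2),np.round(d['centre']),ray(f,d['centre'],Z[n]))
    return f
E
python3 - <<'E'
from h import *
f=grab_frame('wrist'); print(np.array(f['T_tool_cam']),f['fx'])
movep([.50,-.27,.36],down(0)); look('wrist',['mat'],'wm')
movep([.53,.0,.36],down(0)); look('wrist',['scale_pan'],'ws')
movep([.46,.28,.38],down(-.2)); look('wrist',['tray','piston_mid','filter_mid','tin_mid','socket_mid','pin_mid','spacer_mid'],'wt1')
movep([.54,.25,.38],down(-.2)); look('wrist',['tray','piston_mid','filter_mid','tin_mid','socket_mid'],'wt2')
a=[cv2.resize(cv2.imread(f'pics/{n}.png'),(400,300)) for n in('wm','ws','wt1','wt2')]
cv2.imwrite('pics/quad.png',np.vstack([np.hstack(a[:2]),np.hstack(a[2:])])); print(get_state()['clock'])
E
```

```text
[[-0.0002 -0.9647 -0.2632  0.0661]
 [ 1.     -0.0007  0.0015  0.0021]
 [-0.0016 -0.2632  0.9647 -0.1424]
 [ 0.      0.      0.      1.    ]] 369.62933901743133
mat 0.73 [327. 154.] [ 0.538  -0.2792  0.    ]
scale_pan 0.73 [322. 149.] [ 0.5765 -0.0024  0.044 ]
tray 0.78 [312. 141.] [0.5162 0.2813 0.    ]
piston_mid 0.82 [318. 114.] [0.5483 0.2654 0.026 ]
filter_mid 0.91 [121.  98.] [0.6131 0.4975 0.043 ]
filter_mid 0.8 [249. 124.] [0.5527 0.3527 0.043 ]
tin_mid 0.61 [372. 124.] [0.5218 0.202  0.045 ]
socket_mid 0.63 [313. 179.] [0.4703 0.2886 0.041 ]
socket_mid 0.59 [335. 267.] [0.3452 0.2837 0.041 ]
socket_mid 0.19 [317. 117.] [0.5445 0.2674 0.041 ]
pin_mid 0.63 [242. 184.] [0.4791 0.3876 0.01  ]
tray 0.57 [304. 201.] [0.5173 0.2792 0.    ]
piston_mid 0.78 [307. 180.] [0.5491 0.266  0.026 ]
filter_mid 0.7 [241. 191.] [0.5543 0.3526 0.043 ]
filter_mid 0.66 [119. 168.] [0.6146 0.498  0.043 ]
tin_mid 0.69 [360. 194.] [0.5191 0.2014 0.045 ]
socket_mid 0.83 [301. 244.] [0.4674 0.2914 0.041 ]
socket_mid 0.66 [324. 325.] [0.3416 0.2857 0.041 ]
9.75
```

View pics/quad.png

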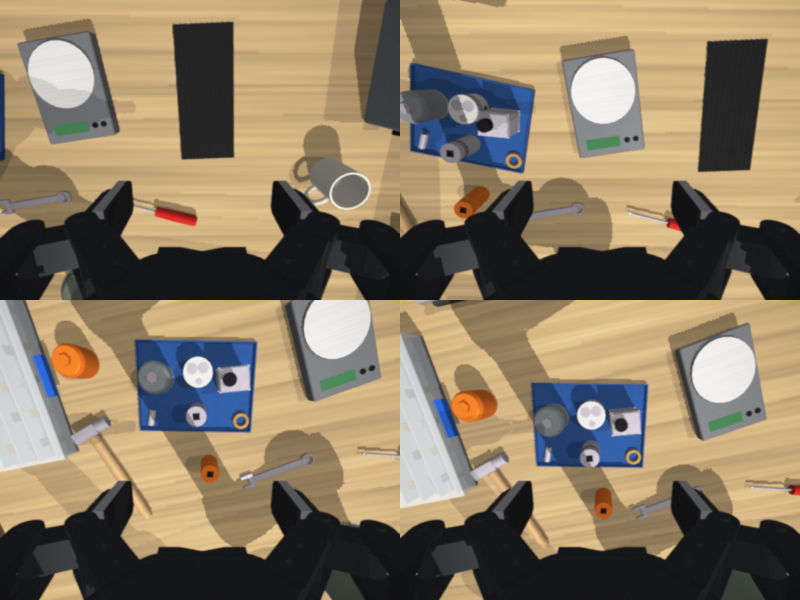

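The four views show the grey filter, piston, tin and socket on the tray. The orange look-alikes stand off the tray, and the mat is clear. Next: tray, mat and tin yaw, plus a close view of each object.

```bash
cat >> h.py <<'E'
def best(c,n,guess,z):
    f=frame(c); L=[ray(f,d['centre'],z) for d in tip_of(c,n)]
    L=[p for p in L if np.hypot(*(p-guess)[:2])<.03] if len(L) else []
    m=[d['mask'] for d in silhouettes(c,n) if np.hypot(*(ray(f,d['centre'],z)[:2]-guess[:2]))<.04]
    return f,(L[0] if L else None),(m[0] if m else None)
def rect(f,mask,z):
    ys,xs=np.nonzero(mask); d=np.stack([(xs-f['cx'])/f['fx'],(ys-f['cy'])/f['fy'],np.ones(len(xs))])
    d=f['T'][:3,:3]@d; o=f['T'][:3,3][:,None]; p=(o+d*(z-o[2])/d[2])[:2].T.astype(np.float32)
    (c,s,a)=cv2.minAreaRect(p*1000); return np.array(c)/1000,np.array(s)/1000,a
E
python3 - <<'E'
from h import *
def tl(yaw): return down(yaw)
movep([.51,.28,.28],tl(-.25)); f=frame('wrist')
m=silhouettes('wrist','tray')
hsv=cv2.cvtColor(f['img'],cv2.COLOR_RGB2HSV); b=((hsv[...,0]>105)&(hsv[...,0]<125)&(hsv[...,1]>130))
n,l,st,_=cv2.connectedComponentsWithStats(b.astype(np.uint8)); k=1+np.argmax(st[1:,4]); print('tray',rect(f,l==k,.012))
for nm,g in dict(filter_mid=[.552,.352,0],piston_mid=[.549,.266,0],socket_mid=[.469,.29,0],tin_mid=[.52,.202,0]).items():
    movep([g[0]-.01,g[1],.20],tl(-.25)); f,p,mk=best('wrist',nm,np.array(g),Z[nm]); print(nm,p,None if mk is None else rect(f,mk,Z[nm])); save('c_'+nm,f['img'])
ims=[cv2.resize(cv2.imread(f'pics/c_{n}.png'),(400,300)) for n in('filter_mid','piston_mid','socket_mid','tin_mid')]
cv2.imwrite('pics/quad2.png',np.vstack([np.hstack(ims[:2]),np.hstack(ims[2:])]))
for x,y,nm,zz in((.5,-.27,'mat',.003),(.55,0,'scale_pan',.044)):
    movep([x,y,.36],down(0)); f,p,_=best('wrist',nm,np.array([x+.03,y,0]),zz)
    g=f['img'].max(2); b=(g<40) if nm=='mat' else (f['img'].min(2)>195); b[230:]=0
    n,l,st,_=cv2.connectedComponentsWithStats(b.astype(np.uint8)); k=1+np.argmax(st[1:,4]); print(nm,p,rect(f,l==k,zz))
print(get_state()['clock'])
E
```

```text
tray (array([0.517 , 0.2797]), array([0.2469, 0.1875]), 77.51011657714844)
filter_mid None (array([0.5498, 0.3541]), array([0.0703, 0.0657]), 10.463939666748047)
piston_mid [0.5454 0.2682 0.026 ] (array([0.5433, 0.2693]), array([0.0616, 0.065 ]), 31.85955810546875)
socket_mid None (array([0.4628, 0.2882]), array([0.0444, 0.0533]), 75.82131958007812)
tin_mid [0.5205 0.2035 0.045 ] (array([0.5183, 0.2047]), array([0.0636, 0.0574]), 83.8929443359375)
mat [ 0.5418 -0.281   0.003 ] (array([ 0.555, -0.279]), array([0.2425, 0.113 ]), 1.9602620601654053)
scale_pan [ 0.5811 -0.004   0.044 ] (array([ 0.5797, -0.0062]), array([0.1227, 0.1216]), 89.91131591796875)
18.4583
```

View pics/quad2.png

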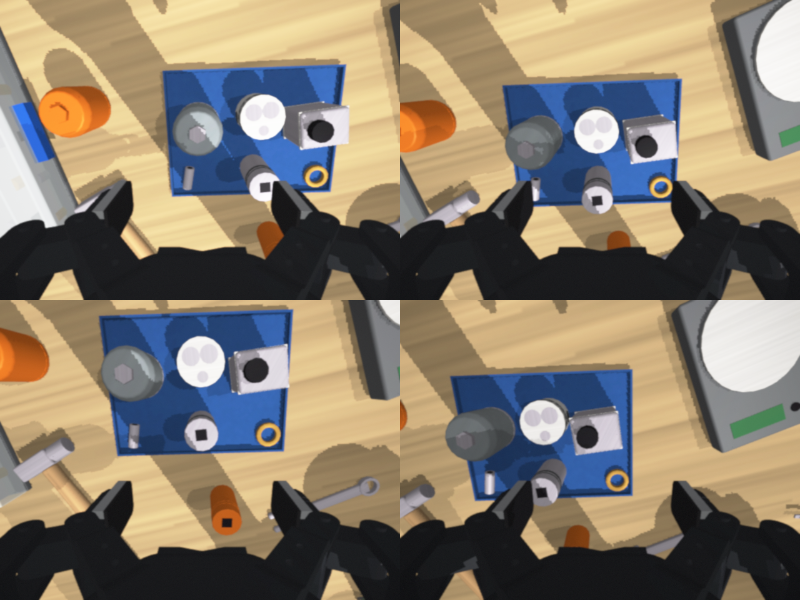

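```bash
python3 - <<'E'
import cv2
a=cv2.imread('pics/c_tin_mid.png'); cv2.imwrite('pics/tinz.png',cv2.resize(a[145:235,260:380],(800,600),interpolation=cv2.INTER_CUBIC))
E
```

```text
(no output)
```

View pics/tinz.png

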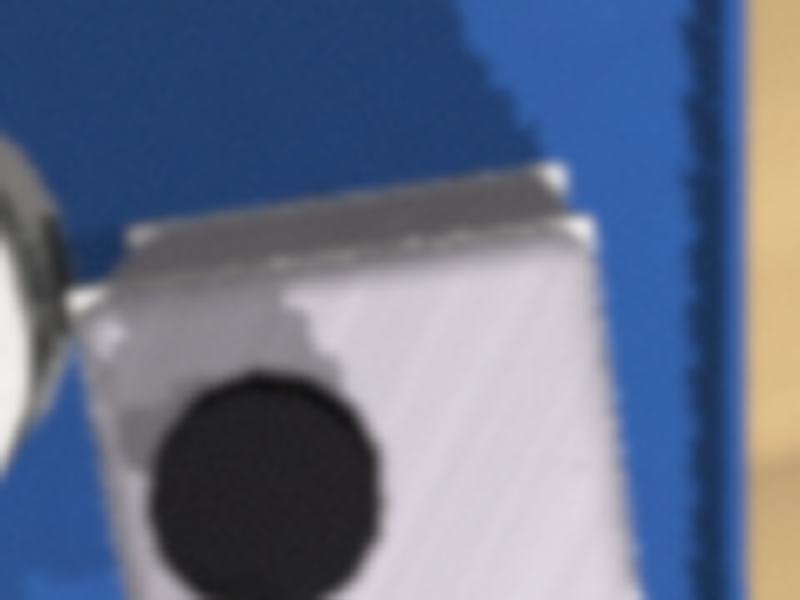

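Tin yaw ≈ -0.25+0.145 ≈ -0.105 rad, from the top edge in the crop, (75,300)→(590,225). Starting with the socket.

```bash
cat >> h.py <<'E'
TY=-.218; MY=.03
def matp(dx): return [.540+dx*np.cos(MY),-.280+dx*np.sin(MY)]
H=np.pi/2
# name: tray xy, tray yaw, mat xy, mat yaw, tcp z
J=dict(socket=([.468,.290],TY,matp(-.08),MY,.026),
       filter=([.552,.353],TY+H,matp(.0),MY,.024),
       tin=([.520,.2025],-.105+H,matp(.08),MY,.026))
def wrap(xy,z,yaw):
    "nearest-joint ik among the two half turns, |q6| small"
    c=[(ik([*xy,z],down(y)),y) for y in(yaw,yaw-np.pi)]; c=[(abs(q[5]),y) for q,y in c if q is not None]
    return c
def pick(xy,yaw,z,n=40,hi=.19):
    movep([*xy,hi],down(yaw)); move_l([*xy,z+.03],.25); move_l([*xy,z],.08); grab(n); s=get_state()
    print('gap',s['finger_gap'],'F',s['grasp_force'],'err',s['position']-[*xy,z]); move_l([*xy,hi],.2); print('lift',get_state()['finger_gap'],get_state()['grasp_force'])
def place(xy,yaw,z,hi=.19):
    movep([*xy,hi],down(yaw)); move_l([*xy,z+.008],.2); t=move_l([*xy,z-.002],.02,until_force=5)
    print('touch',t,get_state()['position'][2]-z); let_go(); move_l([*xy,hi],.25); print('clock',get_state()['clock'])
E
python3 - <<'E'
from h import *
for n,(a,ya,b,yb,z) in J.items(): print(n,[(ik([*xy,z],down(y)) is not None and ik([*xy,z],down(y))[5]) for xy,y0 in((a,ya),(b,yb)) for y in(y0,y0-np.pi)])
a,ya,b,yb,z=J['socket']
pick(a,ya,z); place(b,yb,z)
E
```

```text
socket [np.float64(-2.502925681196422), np.float64(0.6386669723933713), np.float64(2.4242680442557347), np.float64(-0.717324609334058)]
filter [np.float64(2.245183293877105), np.float64(-0.8964093597126888), np.float64(2.511945362316605), np.float64(-0.6296472912731881)]
tin [np.float64(1.914875450467643), np.float64(-1.2267172031221503), np.float64(2.582032365040517), np.float64(-0.5595602885492763)]
gap 0.46160695600461954 F 40.052370429039 err [0.0003 0.0001 0.0005]
lift 0.4594500352720234 40.51150918006897
touch True 0.0005063591393137529
clock 32.4417
```

```bash
python3 - <<'E'
from h import *
for n in('filter','tin'):
    a,ya,b,yb,z=J[n]; pick(a,ya,z); place(b,yb,z)
movep([.47,-.27,.3],down(MY)); f=look('wrist',['filter_mid','tin_mid','socket_mid']); f2=frame('side')
save('m1',np.hstack([f['img'][:300],f2['img'][120:420]])[:, 100:900])
E
```

```text
gap 0.712817849805395 F 44.249719781801105 err [0.0004 0.0004 0.0007]
lift 0.7157231809726042 43.99780676700175
touch True 0.0007378949074545657
clock 42.1083
gap 0.5367078462397443 F 42.15726613998413 err [0.0004 0.0001 0.0005]
lift 0.5336418355839965 41.64204239845276
touch True 0.0005762469231734672
clock 50.9333
filter_mid 0.97 [336. 126.] [ 0.5431 -0.2836  0.043 ]
tin_mid 0.57 [337.  38.] [ 0.625  -0.2817  0.045 ]
socket_mid 0.64 [333. 205.] [ 0.4594 -0.2833  0.041 ]
```

View pics/m1.png

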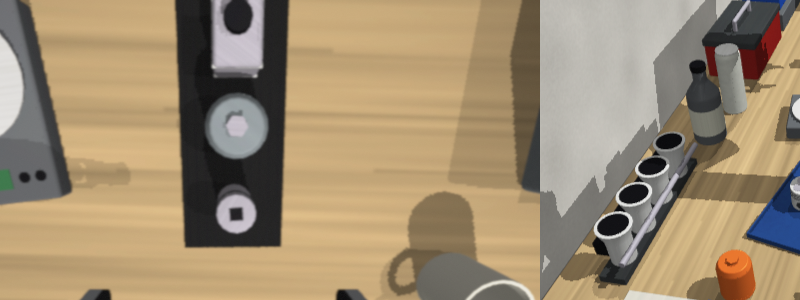

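All three stand upright on the mat (tin at 235,30, filter 237,125, socket 237,213). Next, the piston.

```bash
python3 - <<'E'
from h import *
y=TY-np.pi
movep([.53,.265,.22],down(y+np.pi)); L=[]
f,p,mk=best('wrist','piston_mid',np.array([.547,.268,0]),.026); print(p, get_state()['q'][5])
xy=[.547,.268] if p is None else list((p[:2]+[.547,.268])/2)
pick(xy,TY,.012)
place([.580,-.004],0,.053)
movep([.53,-.004,.3],down(0)); f=look('wrist',['piston_mid','scale_pan']); save('p1',f['img'])
for d in tip_of('wrist','piston_mid'): print(ray(f,d['centre'],.067))
print(get_state()['clock'])
E
```

```text
[0.547  0.2658 0.026 ] -2.584425453520414
gap 0.6681837736710663 F 43.11133146286011 err [0.0008 0.0007 0.0009]
lift 0.6664121614282893 43.121429085731506
touch True 0.000929026567938307
clock 66.1417
piston_mid 0.6 [325. 152.] [ 0.5742 -0.0086  0.026 ]
[ 0.5764 -0.0083  0.067 ]
66.8917
```

View pics/p1.png

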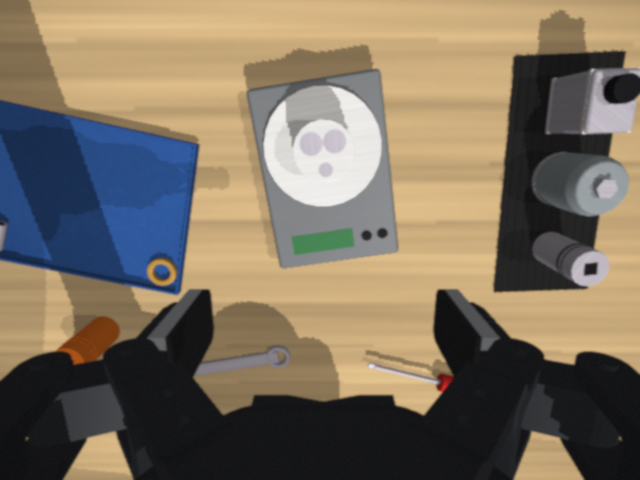

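The piston stands upright near the middle of the pan, crown at about (323,150). The pan spans columns 263–382 and rows 84–207. Checking the offset numerically.

```bash
python3 - <<'E'
from h import *
f=frame('wrist'); print('pan',ray(f,[322.5,145.5],.044),'crown',ray(f,[323,149.5],.090))
f=frame('side'); c=[d['centre'] for d in tip_of('side','piston_mid')]; print([ray(f,x,.067) for x in c],[ray(f,d['centre'],.044) for d in tip_of('side','scale_pan')])
a=cv2.resize(f['img'][170:270,220:340],(720,600),interpolation=cv2.INTER_CUBIC); save('pz',a); print([proj(f,p) for p in([.58,-.004,.044],[.58,-.004,.09])])
E
```

```text
pan [ 0.5813 -0.0059  0.044 ] crown [ 0.5794 -0.0064  0.09  ]
[array([0.5818, 0.0038, 0.067 ]), array([0.4989, 0.3512, 0.067 ]), array([ 0.5143, -0.1601,  0.067 ])] [array([ 0.5831, -0.0197,  0.044 ])]
[array([276.613 , 227.5427]), array([275.6902, 211.5448])]
```

View pics/pz.png

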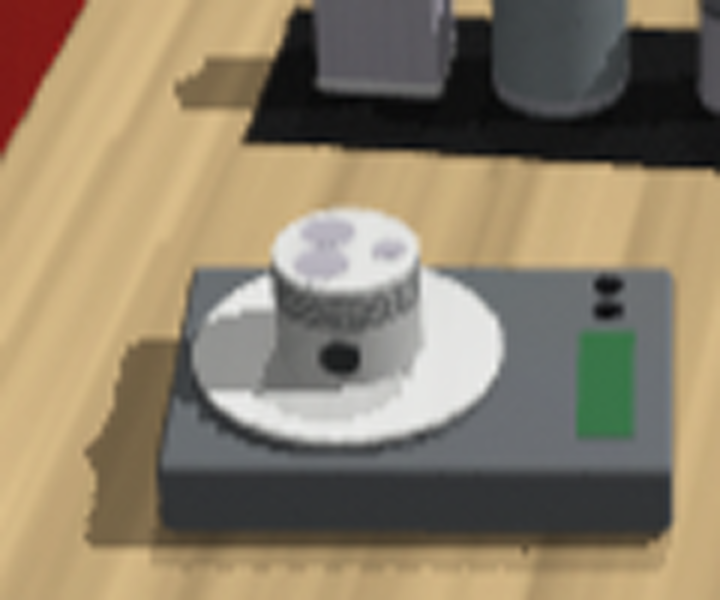

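The piston is upright, with its base centre (~347,350) on the pan centre (~348,353). Now I put the three back by replaying the grasp poses.

```bash
python3 - <<'E'
from h import *
for n in('tin','filter','socket'):
    a,ya,b,yb,z=J[n]; pick(b,yb,z); place(a,ya,z)
movep([.51,.28,.28],down(-.25)); f=look('wrist',['filter_mid','tin_mid','socket_mid','spacer_mid','pin_mid'],'end'); print(get_state()['clock'])
g=frame('side'); save('end2',np.hstack([cv2.resize(f['img'],(400,300)),cv2.resize(g['img'][200:420,150:443],(400,300))]))
E
```

```text
gap 0.534745281882046 F 41.73426926136017 err [ 0.0004 -0.0003  0.0005]
lift 0.5300022940483603 41.36035859584808
touch True 0.00044391563253144
clock 75.3333
gap 0.715182468015147 F 44.239413435570896 err [ 0.0006 -0.0004  0.0008]
lift 0.7131886769427355 43.99770334828645
touch True 0.0008106354365706864
clock 84.4667
gap 0.45950973833627373 F 39.932114481925964 err [ 0.0003 -0.0004  0.0005]
lift 0.4540519582936144 40.52235782146454
touch True 0.0004955332911725958
clock 96.2083
filter_mid 0.67 [394. 170.] [0.5199 0.2003 0.043 ]
filter_mid 0.66 [ 80. 154.] [0.6139 0.5015 0.043 ]
tin_mid 0.68 [393. 171.] [0.5196 0.2016 0.045 ]
socket_mid 0.94 [353. 337.] [0.3438 0.2832 0.041 ]
socket_mid 0.8 [322. 238.] [0.4679 0.2892 0.041 ]
spacer_mid 0.75 [406. 243.] [0.4279 0.1969 0.007 ]
spacer_mid 0.61 [238. 240.] [0.4802 0.3871 0.007 ]
spacer_mid 0.17 [393. 170.] [0.5151 0.1949 0.007 ]
pin_mid 0.85 [235. 242.] [0.4801 0.3896 0.01  ]
96.9917
```

View pics/end2.png

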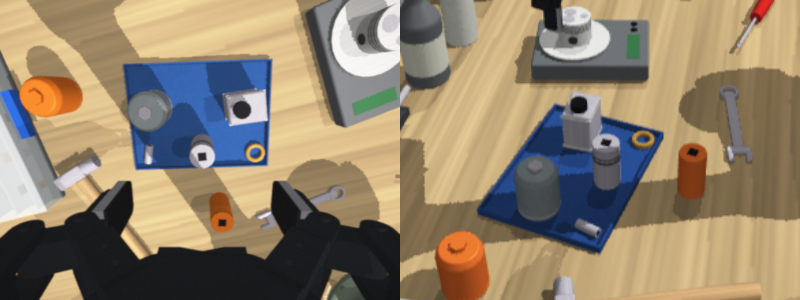

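Filter, tin and socket are upright back on their spots, the pin and ring are undisturbed, and the arm is clear. Handing in.

```bash
python3 -c "
from h import *
print(sign_off())"
```

```text
the job is handed in; nothing more can be done
None
```

I handed the job in at about 97 s of the 147 s limit. The piston stands crown up in the middle of the scale's pan, and the filter, tin and socket are upright back on their starting spots. The last pictures show the pin and spacer ring undisturbed; the hand-in returned no verdict.

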